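# Put a USB drive away in a push-to-open drawer

## Robot

A 6-joint arm with a two-finger parallel gripper is mounted at the origin on the work surface. World frame = base frame: x ahead of the robot, y to its left, z up, the work surface at z = 0. Lengths are in m, angles in rad, forces in N, time in s.
With the tool pointing down it reaches from about 0.375 to 0.975 m from the base axis. Payload 3.8 kg.
Tool frame: the origin (TCP) lies midway between the tips of the shut fingers; the grasp point (between the pads) lies 19 mm behind it; z points along the fingers, y is the line along which they close (so a half turn about z gives the same grasp; the last joint's range is limited). The gripper opens to 85 mm and grips with 20 to 120 N. Pads are 22 mm wide; open, the fingers measure 114 mm over their backs; the gripper's body (76 mm by 85 mm) begins 54 mm behind the grasp point. The pads swing forward as they close: fully open they stand 13 mm farther back than shut.
Start: joints at [-1.146, 0.264, 1.604, -0, 1.274, -0.037], TCP at [0.301, -0.604, 0.231] pointing down, gripper open.
Joint ranges: [-2.63, 2.63], [-0.94, 2.18], [0.31, 2.57], [-1.31, 4.45], [0, 2.66], [-2.55, 2.55]. Speed limits (rad/s): [2.57, 2.57, 3.14, 3.14, 3.14, 3.14].

## Interface

Orientations are given as a rotation vector (axis times angle).
In Python, from plant import get_obs, get_image, hand_in gives the robot as it stands.
- The arm moves only by the tool play_rows, never from a script. Its argument "moves" is a list of rows, each a list of 4 numbers: the shift along the tool's x, y, z in m, then the turn about the tool's z in rad. A call has 1 to 20 rows; each row is the pose to reach, as a shift and turn from the pose commanded when the call began, along the tool's axes at that moment; what a row does not reach only later rows make up. A row lasts 1/8 s, in which the tool goes at most 62.5 mm and 10.7 degrees, less where a joint would pass 70% of its speed; a pose out of reach is approached as far as the arm can. A call with a gripper value outside its range is refused whole. "fingers" is the finger opening in m, from 0 to 0.0854, set as the call begins (left out, the last holds). The fingers move at their own pace and stop on an object; "force" is the grip in N (left out, the last holds). Time passes only in rows, so rows that repeat a pose let the fingers close. It gives the time, the measured TCP pose, the force, the opening and the grip force at its end, in the units of the state.
- get_obs(): the state, without advancing time (a new reading comes with each control period).
- get_image(name): name is "side" or "top" or "wrist"; returns a dict with "color" (384x512x3 uint8, blue, green, red), "camera_matrix" (3x3 intrinsics, pixels), "R" (3x3) and "t" (3): a world point X has camera coordinates R X + t. Camera axes: x right, y down, z forward; pixel columns grow to the right and rows downward; lengths in m; the calibration is good to about 2 mm. The wrist camera is an equidistant fisheye: a pixel r from the principal point sees the ray r / f radians off the axis. A picture is of the moment at which its call begins. There is no depth.
- hand_in(): hands the job in; it is judged then, once.
The state is a dict: "t": time; "joint_positions": joint angles; "joint_vel": joint speeds; "tau": joint torques, N m; "eef_pos": TCP position; "ee_rot": TCP orientation; "contact_force": force on the tool from outside, world axes, zero at the start; "ft_torque": the same for the moment, N m; "width": opening from 0.0 (shut) to 1.0 (fully open); "grip_force": force on a finger pad.
Only numpy, scipy, OpenCV 4.12 (cv2) and the standard library are available. Lean on these libraries where they do the work, as an engineer would, in place of code of your own. Each camera call takes 0.05 s, during which the arm holds its last target. There are 200 camera calls.

## Task

Put the red USB drive away in the oak bench drawer unit: push the shut drawer's front in until it trips so that the drawer springs out, lay the drive down inside the drawer, and push the drawer in again until it latches and stays shut. Press gently: feel for the end stop and do not force the drawer against it (no more than about 15 N), and leave the other things on the bench where they are.

Things in the scene. Friction and masses are not known exactly. Their poses are not given: they have to be found in the camera images.
- unit: Oak bench-top drawer unit, fixed: 165 mm deep (x), 190 mm wide (y), 85 mm high. Origin: centre of its underside. Its +x points out of its front, the way the drawer comes out; the front plane is 82.5 mm from the origin along +x. Side walls 14 mm, top and bottom boards 8 mm thick. A reel, 26 mm high, 60 mm across, is fixed on its top at x = -50, y = +45 mm.
- drawer (a joint): Drawer position in m along the unit's +x: 0 latched shut (its front stands 35 mm proud of the unit's front plane), 0.08 sprung fully out, below 0 pressed in. A spring always pushes it out: about 8 N at 0, 3 N at 0.08, plus about 1 N of friction. Latch, from 0: press in 6 to 22 mm to trip it; a stiff end stop (8 N per mm) comes 3 mm deeper. The depth differs each time, unseen.
- drawer_front (a point): Centre of the outer face of the drawer front, 43.5 mm above the bench; moves with the drawer; axes as the unit's. Front: 158 mm wide, 12 to 75 mm above the bench, 30 mm thick. Pressed to the end stop (push 12 to 15 N; over 18 N is too hard) and let go, it springs out 80 mm, following the finger. To shut: press past 0 to the stop again, let go: it returns to 0 and stays.
- drawer_in (a point): Centre of the drawer's inner floor, 24 mm above the bench, 82.5 mm behind the front's outer face; moves with the drawer; axes as the unit's. Inside: 105 mm (x) by 130 mm (y), walls 38 mm high, open top. Sprung out, the part from 30 to 115 mm behind the front's outer face is clear of the unit's top board.
- usb: Red USB drive lying flat, 44 mm long (its x), 18 mm wide (its y), 10 mm high, 30 g. Origin: centre of its underside. The red body reaches from x = -22 to +10 mm; the bare steel plug, 12 mm wide and 2 to 8 mm high, from +10 to +22 mm.
- heatsink: Bystander, loose: finned aluminium heatsink, 40 x 40 mm, 26 mm high. Origin: centre of its underside.
- meter: Bystander, loose: yellow multimeter lying on its back, 110 mm (x) x 62 mm (y) x 30 mm high. Origin: centre of its underside.
- screw_jar: Bystander, loose: small closed jar, 44 mm across, 60 mm high. Origin: centre of its underside.
Mind the look-alikes: they are no part of the job. Of the things that look like the usb, take the one that is nearest to the robot's base at the start.

How it is judged:
By the outcome, as a careful person would: the job done as asked, in the order asked, and still so for the second after the job is handed in, with the robot touching nothing.
It also fails if it takes over 70 s, if anything falls off the work surface, if the arm or the gripper's body presses on something with over 40 N, if the wrist force passes 120 N, or if a joint passes its speed limit or range.

## Working session

There is one attempt and no reset: what is moved stays moved. The work goes in short steps, Python scripts to look and compute and a tool call to move; the robot and the scene stay as the last step left them, time stands still between calls to the robot, and variables do not carry over. Pictures are saved under pics/ and viewed, at most 10 in all, crops included, and the job is handed in when it is done.

Besides the shell and the picture viewer there is one more tool, called after "Call:" as name(argument=value, ...), one argument or row to a line, values as JSON. play_rows: Moves the arm, as the interface text tells. Its arguments: {"type":"object","properties":{"moves":{"type":"array","items":{"type":"array","items":{"type":"number"}}},"fingers":{"type":"number"},"force":{"type":"number"}},"required":["moves"]}

```bash
mkdir -p pics; cat > h.py <<'E'
import numpy as np, cv2
from plant import get_obs, get_image, hand_in
def snap(n,f,crop=None,s=1):
    im=get_image(n); c=im["color"]
    np.savez('pics/'+f+'.npz',K=im["camera_matrix"],R=im["R"],t=im["t"])
    cv2.imwrite('pics/'+f+'_raw.png',c)
    if crop: a,b,d,e=crop; c=c[b:e,a:d]
    cv2.imwrite('pics/'+f+'.png',cv2.resize(c,None,fx=s,fy=s,interpolation=cv2.INTER_CUBIC))
def world(f,u,v,z,fish=False):
    d=np.load('pics/'+f+'.npz'); K,R,t=d['K'],d['R'],d['t']
    x,y=(u-K[0,2])/K[0,0],(v-K[1,2])/K[1,1]
    if fish:
        th=np.hypot(x,y); k=np.sin(th)/th if th>1e-9 else 1
        r=np.array([x*k,y*k,np.cos(th)])
    else: r=np.array([x,y,1.])
    r=R.T@r; c=-R.T@t
    return c+r*(z-c[2])/r[2]
E
python3 - <<'E'
from h import *
snap('top','top0',None,1.5); snap('side','side0',None,1.5)
o=get_obs(); print(o['eef_pos'],o['ee_rot'],o['t'])
d=np.load('pics/top0.npz');print(d['K'],d['R'],d['t'])
E
```

```text
[ 0.30046482 -0.60368411  0.23004461] [-3.05622787e+00 -7.18436583e-01  6.06716021e-04] 0.1
[[478.34896379   0.         259.00731529]
 [  0.         478.34896379 190.38591636]
 [  0.           0.           1.        ]] [[ 0.02865718 -0.99938275 -0.02031974]
 [-0.99536027 -0.02666211 -0.09245033]
 [ 0.0918515   0.02287483 -0.99550994]] [0.07191904 0.54624496 0.85291128]
```

View pics/top0.png

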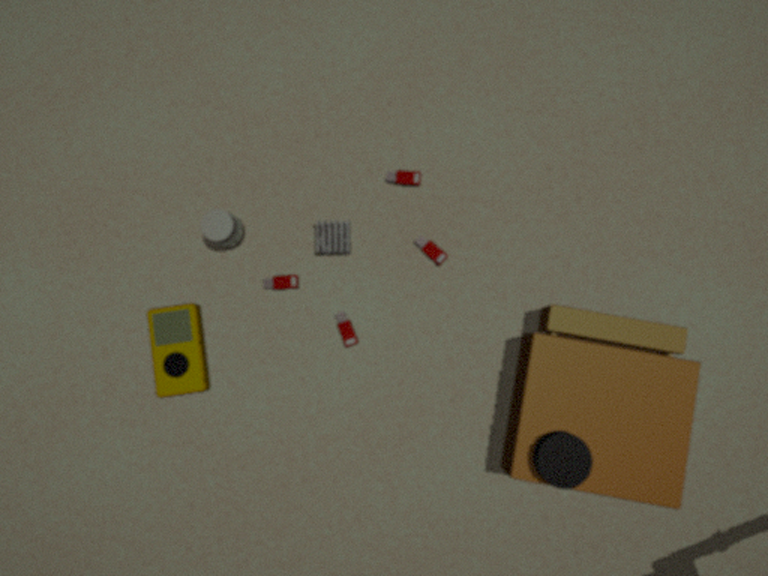

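View pics/side0.png

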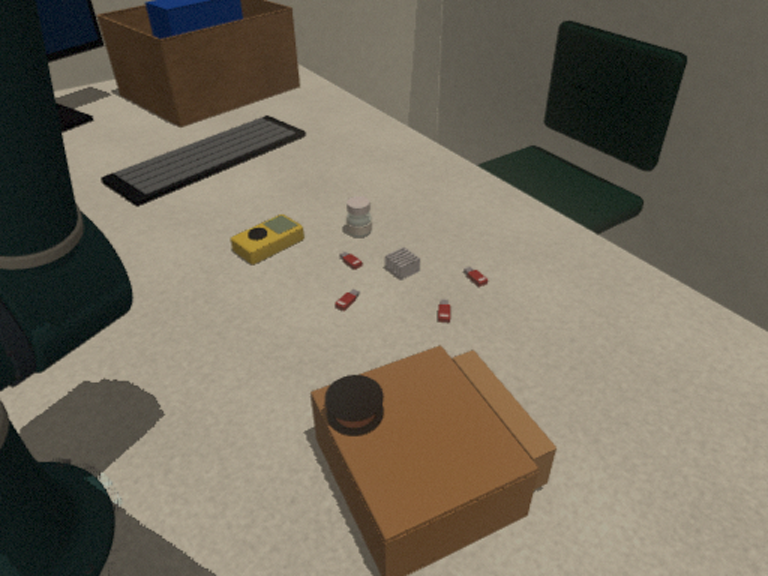

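The top view shows the unit at lower right with its drawer front facing image up (+x). Four USB drives are at about (404,178), (432,251), (283,283) and (347,330), with the meter, jar and heatsink on the left. The side view shows the same layout.

```bash
python3 - <<'E'
from h import *
w=lambda u,v,z:world('top0',u/1.5,v/1.5,z)
for n,u,v in [('a',404,178),('b',432,251),('c',283,283),('d',347,330)]:
    p=w(u,v,.008);print(n,p.round(3),np.hypot(*p[:2]).round(3))
print('d plug/tail',w(341,315,.005),w(352,346,.01))
P=[w(u,v,.085)[:2] for u,v in [(534,333),(699,361),(681,507),(511,476)]]
F=[w(u,v,.075)[:2] for u,v in [(551,306),(687,327)]]
print(np.array(P),np.array(F))
for i,j in [(0,1),(3,2),(0,3),(1,2)]: e=P[j]-P[i];print(np.linalg.norm(e),np.degrees(np.arctan2(e[1],e[0])))
e=F[1]-F[0];print(np.linalg.norm(e),np.degrees(np.arctan2(e[1],e[0])),np.mean(F,0))
from scipy.spatial.transform import Rotation as Ro
print(Ro.from_rotvec(get_obs()['ee_rot']).as_matrix().round(3))
for n,u,v in [('meter',178,350),('jar',222,230),('hs',332,238)]: print(n,w(u,v,.03))
E
```

```text
a [0.683 0.072 0.008] 0.687
b [0.591 0.034 0.008] 0.592
c [0.545 0.22  0.008] 0.588
d [0.489 0.138 0.008] 0.508
d plug/tail [0.50743059 0.14590232 0.005     ] [0.46915474 0.13047924 0.01      ]
[[ 0.48917439 -0.08036052]
 [ 0.46300794 -0.26494166]
 [ 0.3023436  -0.24352824]
 [ 0.32983165 -0.05649805]] [[ 0.52098365 -0.10129017]
 [ 0.50121224 -0.25586652]]
0.18642660434154992 -98.06855758443521
0.1890393802508163 -98.36097194888099
0.16111960198956776 171.48292765360577
0.16208505581037436 172.40833453341378
0.15583567303212603 -97.28895976884577 [ 0.51109794 -0.17857835]
[[ 0.895  0.446 -0.001]
 [ 0.446 -0.895  0.002]
 [ 0.    -0.002 -1.   ]]
meter [0.45813879 0.34075121 0.03      ]
jar [0.60703199 0.29438773 0.03      ]
hs [0.60051665 0.15806684 0.03      ]
```

Call:
play_rows(
  moves=[
    [0.05,-0.03,0,0.07],
    [0.1,-0.06,0,0.14],
    [0.15,-0.09,0,0.21],
    [0.2,-0.12,0,0.28],
    [0.25,-0.15,0,0.35],
    [0.3,-0.175,0,0.42],
    [0.35,-0.205,0,0.5],
    [0.4,-0.235,0,0.57],
    [0.428,-0.252,0,0.604],
    [0.428,-0.252,0.04,0.604],
    [0.428,-0.252,0.08,0.604],
    [0.428,-0.252,0.12,0.604],
    [0.428,-0.252,0.155,0.604],
    [0.428,-0.252,0.18,0.604],
    [0.428,-0.252,0.187,0.604],
    [0.428,-0.252,0.187,0.604],
  ],
  fingers=0,
)

```text
t: 2.1
eef_pos: [0.5714, -0.1879, 0.044]
ee_rot: [-3.133, 0.223, 0.001]
contact_force: [0.2, 0.3, 0.6]
width: -0.0
grip_force: 0.0
```

```bash
python3 - <<'E'
from h import *
from scipy.spatial.transform import Rotation as Ro
snap('top','top1',(300,150,512,384),3)
o=get_obs(); print(o['t'],o['eef_pos'],o['contact_force'],o['width']); print(Ro.from_rotvec(o['ee_rot']).as_matrix().round(3))
E
```

```text
2.15 [ 0.57219968 -0.18821648  0.04500549] [ 0.40138154 -0.65746638  0.21654637] -0.0016185893201344946
[[ 0.99  -0.142  0.001]
 [-0.142 -0.99  -0.   ]
 [ 0.001  0.    -1.   ]]
```

View pics/top1.png

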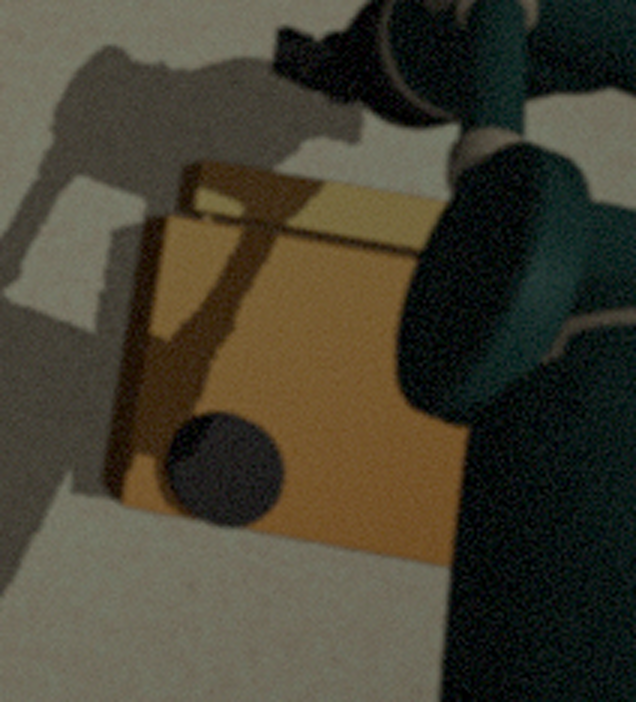

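The arm stands 50 mm in front of the drawer front, and the unit is undisturbed.

Call:
play_rows(
  moves=[
    [-0.02,0,0,0],
    [-0.035,0,0,0],
    [-0.042,0,0,0],
    [-0.046,0,0,0],
    [-0.05,0,0,0],
    [-0.053,0,0,0],
    [-0.055,0,0,0],
    [-0.055,0,0,0],
  ],
)

```text
t: 3.15
eef_pos: [0.5204, -0.1808, 0.0449]
ee_rot: [3.133, -0.224, 0.01]
contact_force: [8.2, -0.3, -5.8]
width: -0.0
grip_force: 3.8
```

Call:
play_rows(
  moves=[
    [-0.001,0,0,0],
    [-0.002,0,0,0],
    [-0.003,0,0,0],
    [-0.004,0,0,0],
    [-0.005,0,0,0],
    [-0.005,0,0,0],
  ],
)

```text
t: 3.9
eef_pos: [0.5158, -0.1801, 0.0449]
ee_rot: [3.133, -0.224, 0.011]
contact_force: [8.6, -0.1, -5.7]
width: -0.002
grip_force: 4.3
```

Call:
play_rows(
  moves=[
    [-0.001,0,0,0],
    [-0.002,0,0,0],
    [-0.003,0,0,0],
    [-0.003,0,0,0],
  ],
)

```text
t: 4.4
eef_pos: [0.5129, -0.1797, 0.0449]
ee_rot: [3.133, -0.224, 0.012]
contact_force: [8.1, 0.0, -5.9]
width: -0.001
grip_force: 4.4
```

Call:
play_rows(
  moves=[
    [-0.001,0,0,0],
    [-0.002,0,0,0],
    [-0.002,0,0,0],
  ],
)

```text
t: 4.78
eef_pos: [0.511, -0.1794, 0.0449]
ee_rot: [3.133, -0.224, 0.012]
contact_force: [9.0, -0.6, -6.2]
width: -0.004
grip_force: 4.4
```

Call:
play_rows(
  moves=[
    [-0.001,0,0,0],
    [-0.002,0,0,0],
    [-0.002,0,0,0],
  ],
)

```text
t: 5.15
eef_pos: [0.509, -0.1791, 0.0449]
ee_rot: [3.133, -0.224, 0.012]
contact_force: [10.0, -1.1, -6.4]
width: -0.003
grip_force: 4.5
```

Call:
play_rows(
  moves=[
    [-0.001,0,0,0],
    [-0.001,0,0,0],
  ],
)

```text
t: 5.4
eef_pos: [0.5081, -0.179, 0.0449]
ee_rot: [3.133, -0.224, 0.012]
contact_force: [9.1, -1.0, -6.8]
width: -0.0
grip_force: 4.5
```

Call:
play_rows(
  moves=[
    [-0.001,0,0,0],
    [-0.001,0,0,0],
  ],
)

```text
t: 5.65
eef_pos: [0.5071, -0.1788, 0.0449]
ee_rot: [3.133, -0.224, 0.012]
contact_force: [10.2, 0.6, -6.7]
width: -0.002
grip_force: 4.6
```

Call:
play_rows(
  moves=[
    [-0.001,0,0,0],
    [-0.001,0,0,0],
  ],
)

```text
t: 5.9
eef_pos: [0.5061, -0.1787, 0.0449]
ee_rot: [3.133, -0.224, 0.012]
contact_force: [9.3, -0.0, -7.0]
width: 0.003
grip_force: 4.6
```

Call:
play_rows(
  moves=[
    [-0.001,0,0,0],
    [-0.001,0,0,0],
  ],
)

```text
t: 6.15
eef_pos: [0.5052, -0.1785, 0.0449]
ee_rot: [3.133, -0.224, 0.012]
contact_force: [9.5, -0.4, -7.2]
width: 0.002
grip_force: 4.6
```

Call:
play_rows(
  moves=[
    [-0.001,0,0,0],
    [-0.001,0,0,0],
  ],
)

```text
t: 6.4
eef_pos: [0.5042, -0.1784, 0.0449]
ee_rot: [3.133, -0.224, 0.012]
contact_force: [8.8, -0.1, -7.2]
width: -0.002
grip_force: 4.7
```

Call:
play_rows(
  moves=[
    [-0.001,0,0,0],
    [-0.001,0,0,0],
  ],
)

```text
t: 6.65
eef_pos: [0.5033, -0.1782, 0.0449]
ee_rot: [3.133, -0.224, 0.012]
contact_force: [10.0, -0.7, -6.9]
width: 0.004
grip_force: 4.8
```

Call:
play_rows(
  moves=[
    [-0.001,0,0,0],
    [-0.001,0,0,0],
  ],
)

```text
t: 6.9
eef_pos: [0.5023, -0.1781, 0.0449]
ee_rot: [3.133, -0.224, 0.012]
contact_force: [9.7, -0.6, -7.7]
width: -0.001
grip_force: 4.8
```

Call:
play_rows(
  moves=[
    [-0.001,0,0,0],
    [-0.001,0,0,0],
  ],
)

```text
t: 7.15
eef_pos: [0.5014, -0.1779, 0.0449]
ee_rot: [3.133, -0.224, 0.012]
contact_force: [9.1, 0.4, -8.4]
width: -0.001
grip_force: 4.8
```

Call:
play_rows(
  moves=[
    [-0.001,0,0,0],
    [-0.001,0,0,0],
  ],
)

```text
t: 7.4
eef_pos: [0.5004, -0.1778, 0.0449]
ee_rot: [3.133, -0.224, 0.012]
contact_force: [10.0, -0.7, -6.7]
width: -0.002
grip_force: 4.9
```

Call:
play_rows(
  moves=[
    [-0.001,0,0,0],
    [-0.001,0,0,0],
  ],
)

```text
t: 7.65
eef_pos: [0.4994, -0.1777, 0.0449]
ee_rot: [3.133, -0.224, 0.013]
contact_force: [9.8, 0.8, -6.9]
width: 0.0
grip_force: 4.9
```

Call:
play_rows(
  moves=[
    [-0.0007,0,0,0],
    [-0.0007,0,0,0],
  ],
)

```text
t: 7.9
eef_pos: [0.4988, -0.1776, 0.0449]
ee_rot: [3.133, -0.224, 0.013]
contact_force: [10.3, 0.6, -7.3]
width: 0.003
grip_force: 5.0
```

Call:
play_rows(
  moves=[
    [-0.0007,0,0,0],
    [-0.0007,0,0,0],
  ],
)

```text
t: 8.15
eef_pos: [0.4981, -0.1775, 0.0449]
ee_rot: [3.133, -0.224, 0.013]
contact_force: [11.3, 1.3, -8.2]
width: 0.003
grip_force: 5.0
```

Call:
play_rows(
  moves=[
    [-0.0007,0,0,0],
    [-0.0007,0,0,0],
  ],
)

```text
t: 8.4
eef_pos: [0.4974, -0.1774, 0.045]
ee_rot: [3.133, -0.224, 0.013]
contact_force: [10.8, -0.1, -8.5]
width: -0.001
grip_force: 5.0
```

Call:
play_rows(
  moves=[
    [-0.0007,0,0,0],
    [-0.0007,0,0,0],
  ],
)

```text
t: 8.65
eef_pos: [0.497, -0.1773, 0.045]
ee_rot: [3.133, -0.224, 0.014]
contact_force: [10.9, 0.6, -9.7]
width: -0.001
grip_force: 5.4
```

Call:
play_rows(
  moves=[
    [-0.0006,0,0,0],
    [-0.0006,0,0,0],
  ],
)

```text
t: 8.9
eef_pos: [0.4967, -0.1773, 0.045]
ee_rot: [3.132, -0.224, 0.015]
contact_force: [11.8, 0.4, -8.6]
width: -0.005
grip_force: 5.9
```

Call:
play_rows(
  moves=[
    [-0.0006,0,0,0],
    [-0.0006,0,0,0],
  ],
)

```text
t: 9.15
eef_pos: [0.4964, -0.1772, 0.045]
ee_rot: [3.132, -0.224, 0.016]
contact_force: [13.8, 0.7, -10.5]
width: -0.003
grip_force: 6.3
```

Call:
play_rows(
  moves=[
    [0.008,0,0,0],
    [0.018,0,0,0],
    [0.028,0,0,0],
    [0.04,0,0,0],
    [0.052,0,0,0],
    [0.064,0,0,0],
    [0.076,0,0,0],
    [0.088,0,0,0],
    [0.1,0,0,0],
    [0.112,0,0,0],
    [0.13,0,0,0],
    [0.15,0,0,0],
    [0.15,0,-0.05,0],
    [0.15,0,-0.1,0],
    [0.15,0,-0.15,0],
    [0.15,0,-0.18,0],
  ],
)

```text
t: 11.15
eef_pos: [0.64, -0.1973, 0.2267]
ee_rot: [-3.133, 0.223, -0.0]
contact_force: [0.3, -0.3, 0.4]
width: 0.002
grip_force: 0.0
```

```bash
python3 - <<'E'
from h import *
o=get_obs(); print(o['t'],o['eef_pos'],o['contact_force'])
u=np.array([.99,-.142]);y=np.array([-.142,-.99]); d=np.array([.489,.138])-o['eef_pos'][:2]; print(d@u,d@y)
E
```

```text
11.15 [ 0.6400036  -0.19732447  0.22673027] [ 0.29347631 -0.27968993  0.40758855]
-0.1971096412563795 -0.3105287132811812
```

Call:
play_rows(
  moves=[
    [-0.025,-0.04,0,-0.07],
    [-0.05,-0.08,0,-0.14],
    [-0.075,-0.12,0,-0.21],
    [-0.1,-0.16,0,-0.28],
    [-0.125,-0.2,0.0,-0.35],
    [-0.15,-0.24,0.02,-0.42],
    [-0.175,-0.28,0.04,-0.48],
    [-0.197,-0.31,0.07,-0.525],
    [-0.197,-0.31,0.1,-0.525],
    [-0.197,-0.31,0.1,-0.525],
    [-0.197,-0.31,0.1,-0.525],
  ],
  fingers=0.05,
)

```text
t: 12.52
eef_pos: [0.489, 0.1369, 0.1248]
ee_rot: [-3.084, -0.597, 0.001]
contact_force: [0.2, -0.0, 0.9]
width: 0.587
grip_force: 0.0
```

```bash
python3 - <<'E'
from h import *
snap('wrist','wr1',None,1.5); snap('top','top2',None,1.5)
o=get_obs(); print(o['t'],o['eef_pos'],o['ee_rot'])
E
```

```text
12.625 [0.49011128 0.13689522 0.12579917] [-3.08437668 -0.5962693  -0.00322098]
```

View pics/wr1.png

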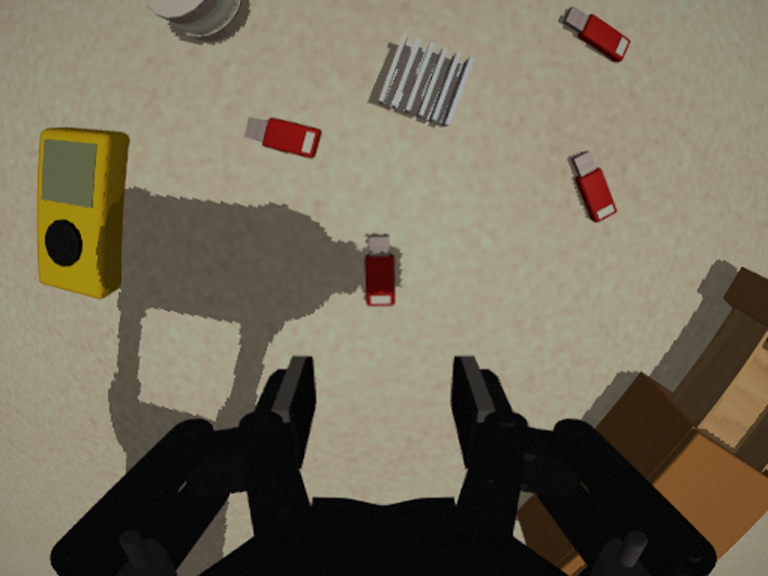

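View pics/top2.png

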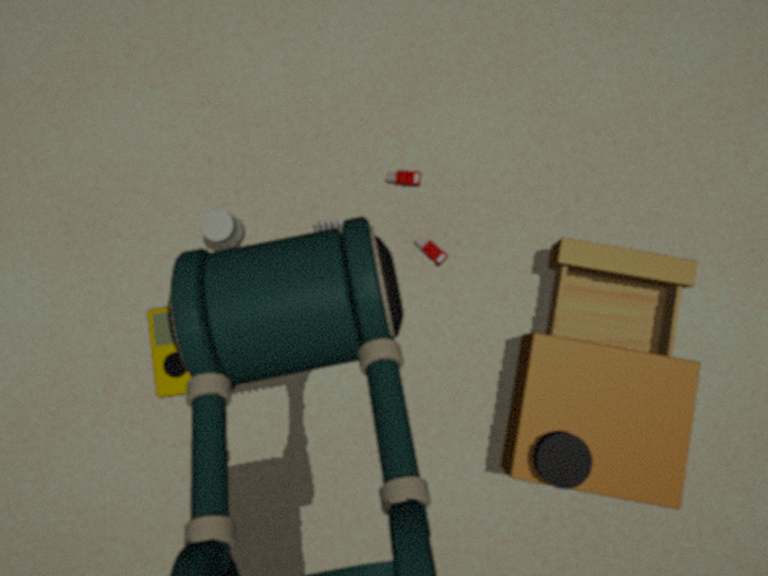

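The wrist view shows the drive upright at (379,270), plug end (378,235) and tail (380,306), and it sits almost aligned with the tool. The top view shows the drawer sprung fully out, with the front's top edge from (560,240) to (695,262).

```bash
python3 - <<'E'
from h import *
from scipy.spatial.transform import Rotation as Ro
o=get_obs(); M=Ro.from_rotvec(o['ee_rot']).as_matrix()
a=world('wr1',378/1.5,235/1.5,.006,True); b=world('wr1',380.5/1.5,306/1.5,.005,True)
print(a,b,np.linalg.norm(a-b)); c=(a+b)/2; print(c, M.T@(c-o['eef_pos']), M.T@(a-b))
F=[world('top2',u/1.5,v/1.5,.075)[:2] for u,v in [(563,239),(696,261)]]; print(F,np.mean(F,0))
E
```

```text
[0.51281875 0.14772832 0.006     ] [0.47076632 0.12926452 0.005     ] 0.0459381980252884
[0.49179253 0.13849642 0.0055    ] [ 0.00191223 -0.0008933   0.12030306] [ 0.04590604 -0.00145984 -0.00090705]
[array([ 0.59906659, -0.1145084 ]), array([ 0.57737127, -0.26684666])] [ 0.58821893 -0.19067753]
```

Call:
play_rows(
  moves=[
    [0,-0.001,0.03,0.02],
    [0,-0.001,0.06,0.02],
    [0,-0.001,0.09,0.02],
    [0,-0.001,0.11,0.02],
    [0,-0.001,0.118,0.02],
    [0,-0.001,0.121,0.02],
    [0,-0.001,0.121,0.02],
  ],
)

```text
t: 13.5
eef_pos: [0.4894, 0.138, 0.0042]
ee_rot: [-3.09, -0.566, -0.003]
contact_force: [-0.6, -0.5, 0.8]
width: 0.587
grip_force: 0.0
```

Call:
play_rows(
  moves=[
    [0,0,0,0],
    [0,0,0,0],
    [0,0,0,0],
    [0,0,0,0],
    [0,0,0,0],
    [0,0,0,0],
    [0,0,0,0],
    [0,0,0,0],
  ],
  fingers=0.005,
  force=30,
)

```text
t: 14.5
eef_pos: [0.4892, 0.1381, 0.0041]
ee_rot: [-3.09, -0.567, -0.002]
contact_force: [-1.4, -0.9, 5.3]
width: 0.199
grip_force: 30.0
```

Call:
play_rows(
  moves=[
    [0,0,-0.02,0],
    [0,0,-0.06,0],
    [0,0,-0.11,0],
    [0,0,-0.16,0],
    [0,0,-0.18,0],
    [0,0,-0.18,0],
  ],
)

```text
t: 15.25
eef_pos: [0.4899, 0.1383, 0.1853]
ee_rot: [-3.09, -0.567, -0.007]
contact_force: [0.5, 0.7, -1.1]
width: 0.196
grip_force: 29.4
```

```bash
python3 - <<'E'
from h import *
snap('wrist','wr2',None,1.3)
o=get_obs(); print(o['t'],o['eef_pos'],o['ee_rot'],o['width'],o['grip_force'])
u=np.array([.99,-.142]);
from scipy.spatial.transform import Rotation as Ro
M=Ro.from_rotvec(o['ee_rot']).as_matrix()
f=np.array([.5885,-.1895]); 
for s in (.0725,.0675): 
  t=f-s*u; print(t,M.T@np.r_[t-o['eef_pos'][:2],0])
print(np.degrees(np.arctan2(M[1,0],M[0,0])))
E
```

```text
15.3 [0.48859798 0.13801484 0.18339705] [-3.08995687e+00 -5.66863005e-01 -1.63269522e-03] 0.19977439162522773 29.390722811222076
[ 0.516725 -0.179205] [-8.63050616e-02  3.06546885e-01 -5.26740717e-05]
[ 0.521675 -0.179915] [-8.19294236e-02  3.08967705e-01 -4.78566083e-05]
20.79102693871287
```

View pics/wr2.png

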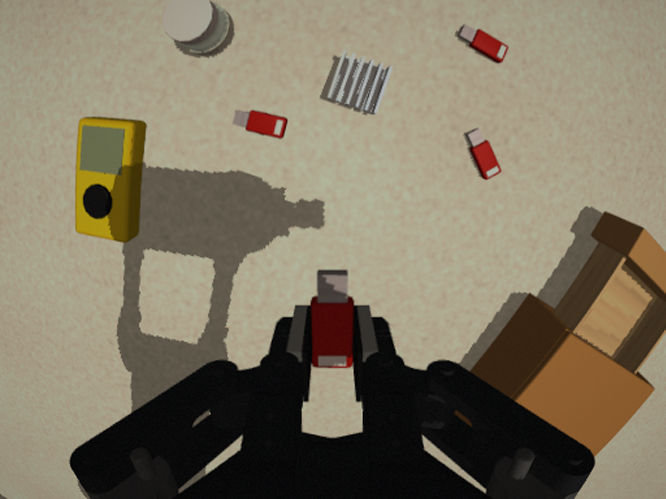

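Call:
play_rows(
  moves=[
    [-0.01,0.04,0,0.07],
    [-0.022,0.08,0,0.14],
    [-0.034,0.12,0,0.21],
    [-0.045,0.16,0,0.28],
    [-0.056,0.2,0,0.35],
    [-0.067,0.24,0,0.42],
    [-0.078,0.28,0,0.48],
    [-0.086,0.307,0,0.504],
    [-0.086,0.307,0.03,0.504],
    [-0.086,0.307,0.06,0.504],
    [-0.086,0.307,0.08,0.504],
    [-0.086,0.307,0.09,0.504],
    [-0.086,0.307,0.09,0.504],
  ],
)

```text
t: 16.92
eef_pos: [0.5156, -0.179, 0.0913]
ee_rot: [-3.133, 0.221, 0.006]
contact_force: [-0.7, 0.6, -0.4]
width: 0.197
grip_force: 29.5
```

```bash
python3 - <<'E'
from h import *
snap('wrist','wr3',None,1.5)
o=get_obs(); print(o['t'],o['eef_pos'],o['ee_rot'],o['width'],o['grip_force'])
E
```

```text
16.975 [ 0.51659278 -0.17934543  0.09256811] [-3.13329044e+00  2.21415537e-01  2.26569316e-03] 0.19678062128810017 29.451929926872253
```

View pics/wr3.png

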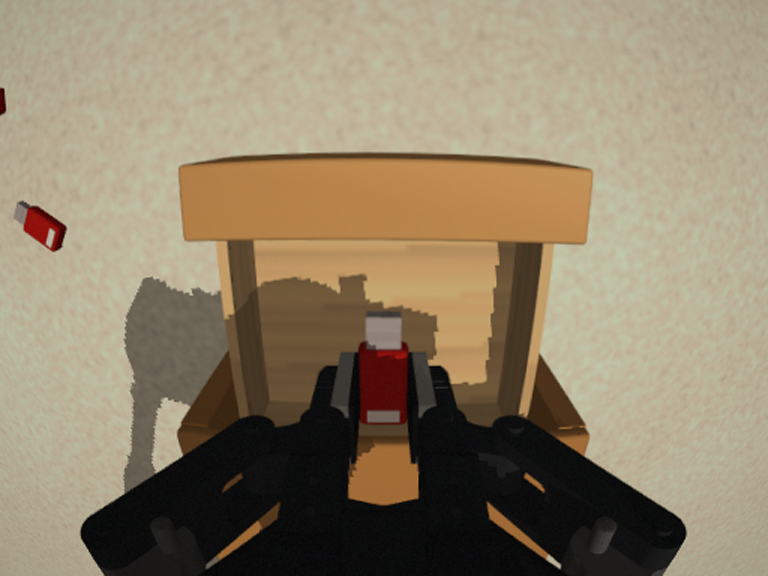

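The drive is in the grip at (383,370), centred over the open drawer and in line with it.

Call:
play_rows(
  moves=[
    [0,0,0.02,0],
    [0,0,0.04,0],
    [0,0,0.052,0],
    [0,0,0.058,0],
    [0,0,0.061,0],
    [0,0,0.062,0],
    [0,0,0.062,0],
  ],
)

```text
t: 17.85
eef_pos: [0.5174, -0.1798, 0.0318]
ee_rot: [3.133, -0.222, 0.001]
contact_force: [-1.3, 0.4, -0.5]
width: 0.196
grip_force: 29.5
```

Call:
play_rows(
  moves=[
    [0,0,0.001,0],
    [0,0,0.002,0],
    [0,0,0.003,0],
    [0,0,0.003,0],
  ],
)

```text
t: 18.35
eef_pos: [0.517, -0.1796, 0.0282]
ee_rot: [-3.134, 0.222, 0.0]
contact_force: [-0.1, 0.4, 0.2]
width: 0.193
grip_force: 29.5
```

Call:
play_rows(
  moves=[
    [0,0,0,0],
    [0,0,0,0],
    [0,0,0,0],
    [0,0,0,0],
    [0,0,0,0],
    [0,0,-0.02,0],
    [0,0,-0.05,0],
    [0,0,-0.09,0],
    [0,0,-0.13,0],
    [0,0,-0.15,0],
    [0,0,-0.15,0],
  ],
  fingers=0.04,
)

```text
t: 19.73
eef_pos: [0.5185, -0.1802, 0.1806]
ee_rot: [3.132, -0.222, 0.007]
contact_force: [0.1, -0.9, -0.8]
width: 0.472
grip_force: 0.0
```

```bash
python3 - <<'E'
from h import *
snap('wrist','wr4',None,1.3)
o=get_obs(); print(o['t'],o['eef_pos'],o['ee_rot'],o['width'],o['grip_force'])
E
```

```text
19.775 [ 0.51738071 -0.17971624  0.17871943] [ 3.13331229e+00 -2.21579339e-01  2.26603623e-03] 0.4692670660475163 0.0
```

View pics/wr4.png

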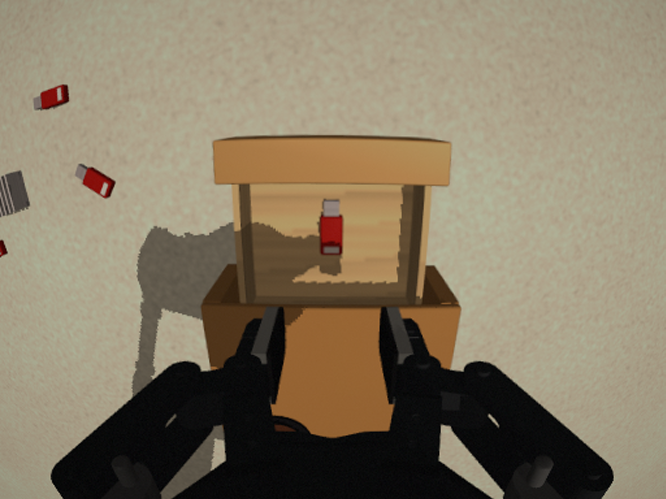

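The drive lies flat in the drawer at (331,228). Next I close the fingers, come down in front of the drawer and push it shut.

Call:
play_rows(
  moves=[
    [0.03,0,0,0],
    [0.07,0,0,0],
    [0.11,0,0,0],
    [0.126,0,0,0],
    [0.126,0,0.03,0],
    [0.126,0,0.07,0],
    [0.126,0,0.11,0],
    [0.126,0,0.13,0],
    [0.126,0,0.134,0],
    [0.126,0,0.134,0],
  ],
  fingers=0,
)

```text
t: 21.02
eef_pos: [0.6424, -0.1976, 0.0452]
ee_rot: [3.133, -0.222, 0.002]
contact_force: [0.7, 0.1, 0.2]
width: 0.006
grip_force: 0.0
```

Call:
play_rows(
  moves=[
    [-0.01,0,0,0],
    [-0.02,0,0,0],
    [-0.028,0,0,0],
    [-0.034,0,0,0],
    [-0.039,0,0,0],
    [-0.044,0,0,0],
    [-0.05,0,0,0],
    [-0.056,0,0,0],
    [-0.062,0,0,0],
    [-0.068,0,0,0],
    [-0.074,0,0,0],
    [-0.08,0,0,0],
    [-0.086,0,0,0],
    [-0.092,0,0,0],
    [-0.098,0,0,0],
    [-0.104,0,0,0],
    [-0.11,0,0,0],
    [-0.116,0,0,0],
    [-0.12,0,0,0],
    [-0.12,0,0,0],
  ],
)

```text
t: 23.52
eef_pos: [0.5247, -0.1802, 0.0446]
ee_rot: [-3.133, 0.222, -0.006]
contact_force: [7.9, 2.3, -6.1]
width: 0.0
grip_force: 3.7
```

Call:
play_rows(
  moves=[
    [-0.002,0,0,0],
    [-0.004,0,0,0],
    [-0.006,0,0,0],
    [-0.008,0,0,0],
    [-0.01,0,0,0],
    [-0.01,0,0,0],
  ],
)

```text
t: 24.28
eef_pos: [0.5153, -0.1788, 0.0447]
ee_rot: [-3.133, 0.222, -0.008]
contact_force: [7.8, 2.0, -6.1]
width: -0.003
grip_force: 4.1
```

Call:
play_rows(
  moves=[
    [-0.001,0,0,0],
    [-0.002,0,0,0],
    [-0.002,0,0,0],
  ],
)

```text
t: 24.65
eef_pos: [0.5135, -0.1786, 0.0447]
ee_rot: [-3.134, 0.223, -0.008]
contact_force: [8.9, 1.9, -7.1]
width: -0.0
grip_force: 4.4
```

Call:
play_rows(
  moves=[
    [-0.001,0,0,0],
    [-0.001,0,0,0],
  ],
)

```text
t: 24.9
eef_pos: [0.5126, -0.1784, 0.0447]
ee_rot: [-3.134, 0.223, -0.008]
contact_force: [9.0, 1.6, -6.4]
width: -0.002
grip_force: 4.4
```

Call:
play_rows(
  moves=[
    [-0.001,0,0,0],
    [-0.001,0,0,0],
  ],
)

```text
t: 25.15
eef_pos: [0.5116, -0.1783, 0.0447]
ee_rot: [-3.134, 0.223, -0.008]
contact_force: [9.7, 1.9, -6.6]
width: 0.001
grip_force: 4.4
```

Call:
play_rows(
  moves=[
    [-0.001,0,0,0],
    [-0.001,0,0,0],
  ],
)

```text
t: 25.4
eef_pos: [0.5107, -0.1782, 0.0447]
ee_rot: [-3.134, 0.223, -0.009]
contact_force: [9.1, 1.7, -5.5]
width: -0.001
grip_force: 4.5
```

Call:
play_rows(
  moves=[
    [-0.001,0,0,0],
    [-0.001,0,0,0],
  ],
)

```text
t: 25.65
eef_pos: [0.5097, -0.1781, 0.0448]
ee_rot: [-3.134, 0.223, -0.009]
contact_force: [9.2, 2.0, -5.8]
width: -0.0
grip_force: 4.5
```

Call:
play_rows(
  moves=[
    [-0.001,0,0,0],
    [-0.001,0,0,0],
  ],
)

```text
t: 25.9
eef_pos: [0.5087, -0.1779, 0.0448]
ee_rot: [-3.134, 0.223, -0.009]
contact_force: [9.0, 1.5, -6.5]
width: -0.002
grip_force: 4.5
```

Call:
play_rows(
  moves=[
    [-0.001,0,0,0],
    [-0.001,0,0,0],
  ],
)

```text
t: 26.15
eef_pos: [0.5078, -0.1778, 0.0448]
ee_rot: [-3.134, 0.223, -0.009]
contact_force: [9.0, 1.4, -6.1]
width: -0.003
grip_force: 4.6
```

Call:
play_rows(
  moves=[
    [-0.001,0,0,0],
    [-0.001,0,0,0],
  ],
)

```text
t: 26.4
eef_pos: [0.5068, -0.1776, 0.0448]
ee_rot: [-3.134, 0.223, -0.009]
contact_force: [9.1, 1.3, -6.7]
width: 0.002
grip_force: 4.6
```

Call:
play_rows(
  moves=[
    [-0.001,0,0,0],
    [-0.001,0,0,0],
  ],
)

```text
t: 26.65
eef_pos: [0.5059, -0.1775, 0.0448]
ee_rot: [-3.134, 0.223, -0.009]
contact_force: [10.3, 2.0, -6.3]
width: -0.004
grip_force: 4.6
```

Call:
play_rows(
  moves=[
    [-0.001,0,0,0],
    [-0.001,0,0,0],
  ],
)

```text
t: 26.9
eef_pos: [0.5049, -0.1774, 0.0448]
ee_rot: [-3.134, 0.223, -0.009]
contact_force: [9.2, 2.7, -6.2]
width: -0.0
grip_force: 4.6
```

Call:
play_rows(
  moves=[
    [-0.001,0,0,0],
    [-0.001,0,0,0],
  ],
)

```text
t: 27.15
eef_pos: [0.5039, -0.1772, 0.0448]
ee_rot: [-3.134, 0.223, -0.009]
contact_force: [9.5, 2.0, -6.1]
width: 0.001
grip_force: 4.7
```

Call:
play_rows(
  moves=[
    [-0.001,0,0,0],
    [-0.001,0,0,0],
  ],
)

```text
t: 27.4
eef_pos: [0.503, -0.1771, 0.0448]
ee_rot: [-3.134, 0.223, -0.009]
contact_force: [9.9, 2.6, -7.0]
width: 0.002
grip_force: 4.7
```

Call:
play_rows(
  moves=[
    [-0.001,0,0,0],
    [-0.001,0,0,0],
  ],
)

```text
t: 27.65
eef_pos: [0.5021, -0.177, 0.0448]
ee_rot: [-3.134, 0.223, -0.009]
contact_force: [9.8, 1.3, -7.0]
width: -0.001
grip_force: 4.8
```

Call:
play_rows(
  moves=[
    [-0.001,0,0,0],
    [-0.001,0,0,0],
  ],
)

```text
t: 27.9
eef_pos: [0.5011, -0.1768, 0.0448]
ee_rot: [-3.134, 0.223, -0.01]
contact_force: [10.6, 0.6, -6.7]
width: 0.002
grip_force: 4.9
```

Call:
play_rows(
  moves=[
    [-0.001,0,0,0],
    [-0.001,0,0,0],
  ],
)

```text
t: 28.15
eef_pos: [0.5001, -0.1767, 0.0448]
ee_rot: [-3.134, 0.223, -0.01]
contact_force: [10.4, 1.3, -7.4]
width: -0.002
grip_force: 4.9
```

Call:
play_rows(
  moves=[
    [-0.001,0,0,0],
    [-0.001,0,0,0],
  ],
)

```text
t: 28.4
eef_pos: [0.4992, -0.1765, 0.0449]
ee_rot: [-3.134, 0.223, -0.01]
contact_force: [9.4, 1.0, -6.5]
width: -0.004
grip_force: 4.9
```

Call:
play_rows(
  moves=[
    [-0.001,0,0,0],
    [-0.001,0,0,0],
  ],
)

```text
t: 28.65
eef_pos: [0.4982, -0.1764, 0.0449]
ee_rot: [-3.134, 0.223, -0.01]
contact_force: [10.6, 1.0, -6.1]
width: 0.001
grip_force: 4.9
```

Call:
play_rows(
  moves=[
    [-0.0007,0,0,0],
    [-0.0007,0,0,0],
  ],
)

```text
t: 28.9
eef_pos: [0.4976, -0.1763, 0.0449]
ee_rot: [-3.134, 0.223, -0.01]
contact_force: [9.5, 1.8, -6.4]
width: 0.005
grip_force: 5.0
```

Call:
play_rows(
  moves=[
    [-0.0007,0,0,0],
    [-0.0007,0,0,0],
  ],
)

```text
t: 29.15
eef_pos: [0.4972, -0.1762, 0.0449]
ee_rot: [3.134, -0.223, 0.011]
contact_force: [11.4, 2.1, -8.7]
width: 0.004
grip_force: 5.5
```

Call:
play_rows(
  moves=[
    [-0.0006,0,0,0],
    [-0.0006,0,0,0],
  ],
)

```text
t: 29.4
eef_pos: [0.4969, -0.1763, 0.0449]
ee_rot: [3.134, -0.223, 0.012]
contact_force: [11.8, 1.6, -8.5]
width: 0.001
grip_force: 6.0
```

Call:
play_rows(
  moves=[
    [-0.0006,0,0,0],
    [-0.0006,0,0,0],
  ],
)

```text
t: 29.65
eef_pos: [0.4966, -0.1762, 0.0449]
ee_rot: [3.133, -0.223, 0.013]
contact_force: [12.7, 2.9, -9.6]
width: 0.003
grip_force: 6.4
```

Same stop as before, at about 13 N. I'll let go smoothly and back away.

Call:
play_rows(
  moves=[
    [0.006,0,0,0],
    [0.014,0,0,0],
    [0.022,0,0,0],
    [0.03,0,0,0],
    [0.04,0,0,0],
    [0.052,0,0,0],
    [0.066,0,0,0],
    [0.08,0,0,0],
    [0.1,0,0,0],
    [0.13,0,0,0],
    [0.15,0,-0.02,0],
    [0.15,0,-0.06,0],
    [0.15,0,-0.11,0],
    [0.15,0,-0.16,0],
    [0.15,-0.02,-0.18,0],
    [0.15,-0.06,-0.18,0],
    [0.15,-0.1,-0.18,0],
    [0.15,-0.15,-0.18,0],
    [0.15,-0.15,-0.18,0],
  ],
)

```text
t: 32.02
eef_pos: [0.662, -0.0441, 0.2227]
ee_rot: [-3.133, 0.214, 0.004]
contact_force: [0.2, -0.4, -0.1]
width: 0.004
grip_force: 0.0
```

```bash
python3 - <<'E'
from h import *
snap('top','top5',None,1.3)
o=get_obs(); print(o['t'],o['eef_pos'],o['contact_force'])
E
```

```text
32.075 [ 0.66191619 -0.04604548  0.22282361] [-0.85718577  0.44412521 -0.73688195]
```

View pics/top5.png

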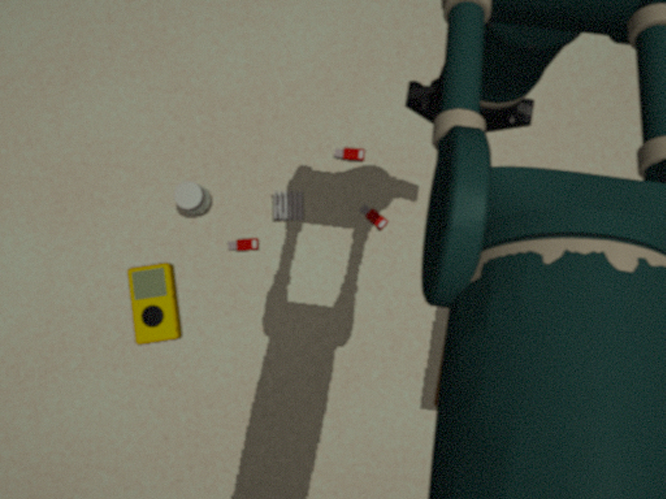

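The arm hides the unit in this view, and the bystanders haven't moved. I'll check the drawer from the side camera.

```bash
python3 - <<'E'
from h import *
snap('side','side5',None,1.3)
E
```

```text
(no output)
```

View pics/side5.png

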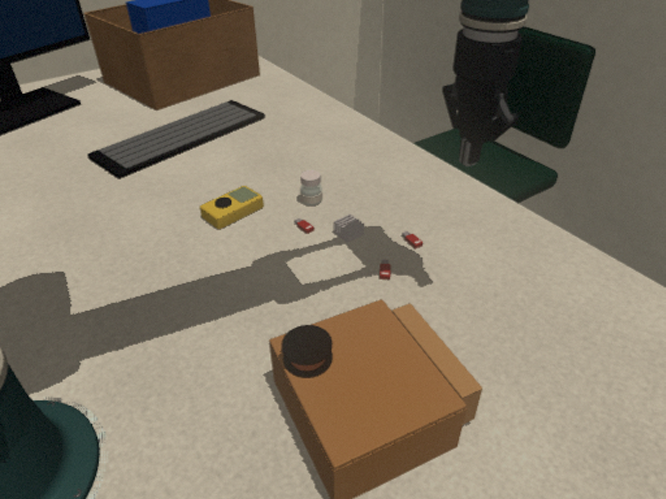

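The drawer is shut at its latched position: the front's near corner is at (480,388), matching the start. The robot is clear of everything.

```bash
python3 -c "
from plant import hand_in
print(hand_in())"
```

```text
the job is handed in; nothing more can be done
None
```

The red USB drive nearest the base is inside the drawer, the drawer is latched shut (end-stop pushes read about 13–14 N), the other things are where they were, and the job was handed in at about 32 s.

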